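# Raise and hold the camera mast at its second stop

### The job

Get the little camera mast on the worktop ready for the overhead cooking shot: squeeze the red release button into its grip, pull the telescope straight up past its first stop until you feel it come up against the second stop, and do not wrench it there. The mast is sprung and sinks if let go, so finish still holding the grip up at the second stop. Leave the mug, the jars, the shakers and the tin as they stand.

Things in the scene. Friction and masses are not known exactly. Their poses are not given: they have to be found in the camera images.
- grip_center (a point): Centre of the mast's upright grey grip: 30 mm along x, 26 mm along y, 50 mm tall (25 mm above and below this point, nothing above it). z up; red button on its +y side, ribbed face on -y; the camera below looks along -x. Squeezing along y presses the button, along x does not. Retracted it is 169 mm above the worktop; moves only up and down. The round foot (108 mm) is fixed.
- button_face (a point): Middle of the outer face of the red release button (18 mm wide, 28 mm tall) on the +y side of the grip at the height of the grip's centre. Stands 6.5 mm proud of the grip at rest, so 33 mm across grip and button. Just below the grip are a black shoulder (26 mm wide along y) and the camera (32 mm).
- release (a joint): Travel of the red button into the grip: 0 = out, 0.006 m = pressed flush (about 6 N; 2 N to start). The mast is locked down unless the button is in by about 4 mm or more; it must be held in while the first 20 mm are pulled, afterwards it no longer matters on the way up.
- head (a joint): Extension of the thin upper section, which carries grip and camera: 0 = down, 0.060 m = at the first stop. Springs pull it down: about 4 to 6 N are needed to raise it (weight included).
- sleeve (a joint): Extension of the thick middle section, which follows once the upper one is at the first stop: 0 = down. Raising it takes 9 to 12 N in all; this step in the pull is felt as the first stop. It ends at the second stop, 30 to 60 mm on, wherever the collar inside the tube is set (differs on each start).
- sleeve_flange (a point): Upper face of the flange at the lower end of the middle section, hidden in the outer tube, on the mast's axis.
- stop_face (a point): Underside of the hidden stop collar inside the outer tube, on the mast's axis: the second stop, where the flange meets it. A firm stop: there the pull, about 10 N until then, rises by 5 N or more within a millimetre. It cannot be seen from outside.
- stop_collar: The hidden stop collar itself, 4 mm thick, in the outer tube (origin at its underside).
- mug_1: Dark grey and white mug, 82 x 114 x 97 mm, origin at the centre of its underside. Bystander.
- spice_jar: Glass spice jar with a dark cap, 41 mm wide, 105 mm tall, standing before the camera; origin at its underside. Bystander.
- salt_shaker: White shaker with a black top, 45 mm wide, 78 mm tall; origin at its underside. Bystander.
- pepper_shaker: White shaker with a black top, 45 mm wide, 78 mm tall; origin at its underside. Bystander.
- small_tin: Small food tin, 57 mm wide, 72 mm tall; origin at its underside. Bystander.
There are look-alikes about, which are no part of the job. What is shaped like the part that bears grip_center but pink is not meant.

How it is judged:
On the way, in this order (a step that is already met when the one before it is completed fails the run):
1. the red button is squeezed in by the fingers while the mast is still down (value of joint release above 0.004 m and value of joint head below 0.01 m and contact force between the fingers and head above 1 N), for 0.1 s.
2. the upper section is out to the first stop (value of joint head above 0.057 m and value of joint sleeve below 0.025 m).
3. the middle section is out to the second stop (value of joint head above 0.056 m and z of sleeve_flange in the frame of stop_face above -0.004 m), for 0.2 s.
At the end, for the whole second after the job is handed in: The program ends with the fingers still holding the grip up: upper section fully out (within 4 mm), middle section within 4 mm of the second stop, the mast still (all of step 3 and height (world z) of grip_center above 0.245 m and contact force between the fingers and head above 3 N and velocity of joint sleeve between -0.02 and 0.02 m/s); the arm keeps its last pose, push and grip.
It fails at once if the mast is wrenched against its second stop (more than 60 N on the collar) (contact force between sleeve and stop_collar above 60 N).
It fails at once if a bystander is pushed more than 20 mm or knocked over (distance of any of mug_1, spice_jar, salt_shaker, pepper_shaker, small_tin from where it was at the start of the episode above 0.02 m or angle between any of mug_1, spice_jar, salt_shaker, pepper_shaker, small_tin's own z axis and vertical above 0.5 rad).
It also fails if it takes over 42 s, if anything falls off the work surface, if the arm or the gripper's body presses on something with over 40 N, if the wrist force passes 120 N, or if a joint passes its speed limit or range.

### The arm

A 7-joint arm with a two-finger parallel gripper is mounted at the origin on a cart in front of the work surface, level with it; the furniture and walls round the work are solid. World frame = base frame: x ahead of the robot, y to its left, z up, the work surface at z = 0. Lengths are in m, angles in rad, forces in N, time in s.
With the tool pointing down it reaches from about 0.425 to 1.025 m from the base axis. Payload 9.4 kg.
Tool frame: the origin (TCP) lies at the centre of the arm's flange, where the gripper is bolted on; the fingertips stand 173 mm ahead of it and the grasp point (between the pads) lies 155 mm ahead of it; z points along the fingers, y is the line along which they close (so a half turn about z gives the same grasp; the last joint's range is limited). The gripper opens to 85 mm and grips with 20 to 120 N. Pads are 22 mm wide; open, the fingers measure 114 mm over their backs; the gripper's body (76 mm by 85 mm) begins 54 mm behind the grasp point. The pads swing forward as they close: fully open they stand 13 mm farther back than shut.
Start: joints at [1.086, 0.599, -0.003, 1.599, 0.002, 0.943, -0.08], TCP at [0.288, -0.666, 0.405] pointing down, gripper open.
Joint ranges: [-2.57, 2.57], [-0.35, 1.97], [-1.29, 1.29], [0.11, 2.56], [-1.05, 4.19], [0.11, 1.86], [-2.63, 2.63]. Speed limits (rad/s): [2.22, 2.22, 3.01, 3.01, 3.14, 3.14, 3.14].

### API

Orientations are given as a rotation vector (axis times angle).
In Python, from bench import telemetry, eyes, robot gives the robot as it stands.
- The arm moves only by the tool jog_arm, never from a script. Its argument "series" is a list that holds one entry, the list of rows, each a list of 5 numbers: the opening, from 0 (shut) to 1 (fully open), then the shift along the tool's x, y, z in cm, then the turn about the tool's z in rad. In form: [[[jaw, tx, ty, tz, turn], ...]]. A call has 1 to 5 rows; each row shifts and turns the commanded pose from where the row before left it, along the tool's axes as they then stand; what a row does not reach is not made up. A row lasts 1/8 s, in which the tool goes at most 62.5 mm and 10.7 degrees, less where a joint would pass 70% of its speed; a pose out of reach is approached as far as the arm can. A call with a gripper value outside its range is refused whole. The fingers move at their own pace and stop on an object; "newtons" is the grip in N (left out, the last holds). Time passes only in rows, so rows that do not move let the fingers close. It gives the time, the measured TCP pose, the force, the opening and the grip force at its end, in the units of the state.
- telemetry.get_obs(): the state, without advancing time (a new reading comes with each control period).
- eyes.camera(name): name is "scene" or "top" or "wrist"; returns the picture (384x512x3 uint8, red, green, blue); there is no depth.
- eyes.get_calibration(name): a dict with "camera_matrix" (3x3 intrinsics, pixels), "origin" and "orientation" of the camera in the world. Camera axes: x right, y down, z forward; pixel columns grow to the right and rows downward; lengths in m; the calibration is good to about 2 mm. A picture is of the moment at which its call begins: read the wrist's pose just before it. get_calibration takes no time and is no camera call; for the wrist camera it gives the pose at the moment of the call.
- robot.close_job(): hands the job in; it is judged then, once.
The state is a dict: "time_s": time; "q": joint angles; "dq": joint speeds; "tau": joint torques, N m; "tcp_pos": TCP position; "orientation": TCP orientation; "wrist_force": force on the tool from outside, world axes, zero at the start; "torque": the same for the moment, N m; "width": finger opening in m; "grip_force": force on a finger pad.
Only numpy, scipy, OpenCV 4.12 (cv2) and the standard library are available. Lean on these libraries where they do the work, as an engineer would, in place of code of your own. Each camera call takes 0.05 s, during which the arm holds its last target. There are 200 camera calls.

## Working session

There is one attempt and no reset: what is moved stays moved. The work goes in short steps, Python scripts to look and compute and a tool call to move; the robot and the scene stay as the last step left them, time stands still between calls to the robot, and variables do not carry over. Pictures are saved under pics/ and viewed, at most 10 in all, crops included, and the job is handed in when it is done.

Besides the shell and the picture viewer there is one more tool, called after "Request:" in YAML: its name, and indented under it one key for each argument. jog_arm: Moves the arm, as the interface text tells. Its arguments: {"type":"object","properties":{"series":{"type":"array","items":{"type":"array","items":{"type":"array","items":{"type":"number"}}}},"newtons":{"type":"number"}},"required":["series"]}

```bash
mkdir -p pics; python3 - <<'E'
from bench import telemetry, eyes, robot
import cv2,numpy as np
o=telemetry.get_obs();print({k:np.round(v,3) for k,v in o.items()})
for n in("scene","top"):
    im=eyes.camera(n);cv2.imwrite(f"pics/{n}0.png",cv2.cvtColor(im,cv2.COLOR_RGB2BGR))
    c=eyes.get_calibration(n);print(n,c)
a=cv2.imread("pics/scene0.png");b=cv2.imread("pics/top0.png")
E
```

```text
{'time_s': np.float64(0.0), 'q': array([ 1.086,  0.6  , -0.003,  1.6  ,  0.002,  0.943, -0.08 ]), 'dq': array([ 0.   , -0.   , -0.   ,  0.001, -0.   ,  0.   , -0.   ]), 'tau': array([ 1.0000e-03, -7.7644e+01,  1.5650e+00, -2.5802e+01,  1.2000e-02,
        9.0000e-03,  0.0000e+00]), 'tcp_pos': array([ 0.287, -0.665,  0.404]), 'orientation': array([-3.075e+00, -6.360e-01,  1.000e-03]), 'wrist_force': array([0.1  , 0.424, 0.113]), 'torque': array([0.013, 0.019, 0.006]), 'grip_force': np.float64(0.0), 'width': np.float64(0.085)}
scene {'camera_matrix': array([[435.00517054,   0.        , 252.85075692],
       [  0.        , 435.00517054, 190.23342824],
       [  0.        ,   0.        ,   1.        ]]), 'origin': array([ 0.23144778, -0.44005049,  1.00835081]), 'orientation': array([-2.32734215,  0.56235181, -0.22769733])}
top {'camera_matrix': array([[353.7032384 ,   0.        , 253.22716963],
       [  0.        , 353.7032384 , 193.83807502],
       [  0.        ,   0.        ,   1.        ]]), 'origin': array([0.51038688, 0.28485694, 1.10603361]), 'orientation': array([-2.14300486,  2.20302127, -0.09740234])}
```

View pics/scene0.png

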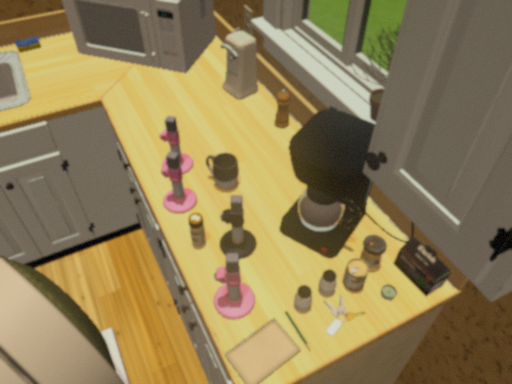

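View pics/top0.png

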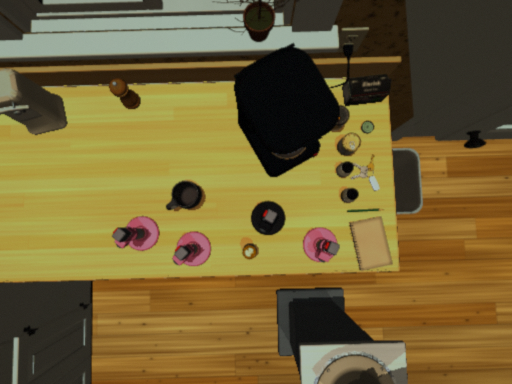

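Candidates: the mast on the dark foot (scene 238,210; top 268,216), and three pink look-alikes (scene 234,270; 178,165; 172,130; top 325,245; 187,250; 130,235). By its description the dark one is the target. I'll check it in a crop.

```bash
python3 - <<'E'
import cv2,numpy as np
a=cv2.imread("pics/scene0.png")[185:265,185:265];b=cv2.imread("pics/top0.png")[190:245,235:290]
cv2.imwrite("pics/crop1.png",np.hstack([cv2.resize(x,(400,400),interpolation=cv2.INTER_CUBIC) for x in(a,b)]))
E
```

```text
(no output)
```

View pics/crop1.png

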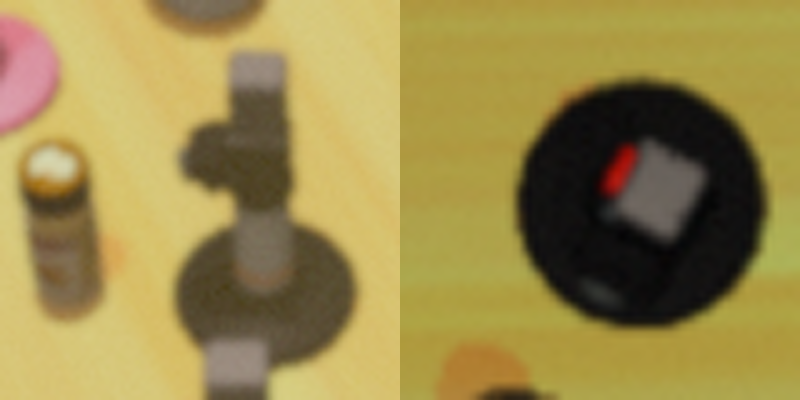

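The crop shows the dark-footed mast with a grey grip (top px about 270.8,216.3) and the red button on its upper-left side. The lens points lower-left, and the spice jar stands in front of it. Not pink, so this is the right one.

```bash
cat > h.py <<'E'
from bench import telemetry, eyes, robot
import cv2,numpy as np
from scipy.spatial.transform import Rotation as R
def ray(n,p,z):
    c=eyes.get_calibration(n);d=R.from_rotvec(c["orientation"]).as_matrix()@np.linalg.solve(c["camera_matrix"],[p[0],p[1],1])
    return c["origin"]+d*(z-c["origin"][2])/d[2]
def proj(n,X):
    c=eyes.get_calibration(n);q=c["camera_matrix"]@(R.from_rotvec(c["orientation"]).as_matrix().T@(np.array(X)-c["origin"]));return q[:2]/q[2]
E
python3 - <<'E'
from h import *
im=eyes.camera("top").astype(int)
r,g,b=im[...,0],im[...,1],im[...,2]
cr=lambda u,v:(235+u/7.273-.5,190+v/7.273-.5)
for n,p,z in(("grip",(260,191),.194),("foot",(242,203),.008),("butt",(221,170),.183),("lens",(203,290),.14)):print(n,ray("top",cr(*p),z).round(4))
print("grip scene",ray("scene",(185+258/5,185+68/5),.194).round(4))
cs=[ray("top",cr(*p),.194) for p in((250,136),(310,180),(272,245),(212,205))]
print(np.round(cs,4), np.mean(cs,0))
for i in range(4):
    d=cs[(i+1)%4]-cs[i];print(np.linalg.norm(d).round(4),np.degrees(np.arctan2(d[1],d[0])).round(1))
for n,p in(("spice",(250,251)),("pink",(331,247)),("mug",(187,195)),("pink2",(183,254))):print(n,ray("top",p,.1).round(3))
o=telemetry.get_obs();print(R.from_rotvec(o["orientation"]).as_matrix().round(3))
print(eyes.get_calibration("wrist"))
E
```

```text
grip [0.5366 0.2436 0.194 ]
foot [0.5371 0.243  0.008 ]
butt [0.5448 0.2568 0.183 ]
lens [0.5018 0.2636 0.14  ]
grip scene [0.5368 0.2393 0.194 ]
[[0.5562 0.2465 0.194 ]
 [0.54   0.2258 0.194 ]
 [0.5175 0.24   0.194 ]
 [0.5321 0.2607 0.194 ]] [0.53644545 0.24325071 0.194     ]
0.0263 -127.9
0.0266 147.8
0.0254 54.7
0.0279 -30.6
spice [0.442 0.299 0.1  ]
pink [0.447 0.071 0.1  ]
mug [0.605 0.475 0.1  ]
pink2 [0.439 0.488 0.1  ]
[[ 0.918  0.397 -0.001]
 [ 0.397 -0.918  0.001]
 [-0.    -0.001 -1.   ]]
{'camera_matrix': array([[269.71510168,   0.        , 259.82111861],
       [  0.        , 269.71510168, 195.75878418],
       [  0.        ,   0.        ,   1.        ]]), 'origin': array([ 0.35205773, -0.63744927,  0.37277316]), 'orientation': array([ 2.42307851, -1.59189214, -0.2256888 ])}
```

Request:
jog_arm:
  series:
    - [[1,2.9,-3.7,-1.0,0],[1,2.9,-3.7,-1.0,0],[1,2.9,-3.7,-1.0,0],[1,2.9,-3.7,-1.0,0],[1,2.9,-3.7,0,0]]
  newtons: 25

```text
time_s: 0.78
tcp_pos: [0.3476, -0.4368, 0.4453]
orientation: [3.076, 0.636, 0.001]
wrist_force: [1.3, -0.0, -0.3]
width: 0.0854
grip_force: 0.0
```

Request:
jog_arm:
  series:
    - [[1,2.9,-3.7,0,0],[1,2.9,-3.7,0,0],[1,2.9,-3.7,0,0],[1,2.9,-3.7,0,0],[1,2.9,-3.7,0,0]]

```text
time_s: 1.4
tcp_pos: [0.4072, -0.2094, 0.4447]
orientation: [3.076, 0.636, 0.0]
wrist_force: [1.0, -1.2, -0.1]
width: 0.0857
grip_force: 0.0
```

Request:
jog_arm:
  series:
    - [[1,2.9,-3.7,0,0],[1,2.9,-3.7,0,0],[1,2.9,-3.7,0,0],[1,2.9,-3.7,0,0],[1,2.9,-3.7,0,0]]

```text
time_s: 2.02
tcp_pos: [0.4669, 0.0179, 0.4447]
orientation: [3.076, 0.636, 0.0]
wrist_force: [1.0, -0.2, 0.6]
width: 0.0855
grip_force: 0.0
```

Request:
jog_arm:
  series:
    - [[1,3.1,-3.6,0,0],[1,3.1,-3.6,0,0],[1,3.1,-3.6,0,0],[1,3.1,-3.6,0,0],[1,3.0,-3.4,0,0]]

```text
time_s: 2.65
tcp_pos: [0.5378, 0.2425, 0.4445]
orientation: [3.076, 0.636, -0.0]
wrist_force: [-0.2, -0.4, -0.4]
width: 0.0858
grip_force: 0.0
```

Request:
jog_arm:
  series:
    - [[1,0,0,0,-0.18],[1,0,0,0,-0.18],[1,0,0,0,-0.18],[1,0,0,0,-0.18],[1,0,0,0,-0.18]]

```text
time_s: 3.28
tcp_pos: [0.5374, 0.2408, 0.4444]
orientation: [-2.488, -1.918, 0.001]
wrist_force: [-0.1, 0.1, -0.3]
width: 0.0853
grip_force: 0.0
```

Request:
jog_arm:
  series:
    - [[1,0,0,0,-0.18],[1,0,0,0,-0.18],[1,0,0,0,-0.18],[1,0,0,0,-0.18],[1,0,0,0,-0.18]]

```text
time_s: 3.9
tcp_pos: [0.5375, 0.2408, 0.4445]
orientation: [-1.406, -2.809, 0.001]
wrist_force: [1.1, 1.2, -0.5]
width: 0.0853
grip_force: 0.0
```

Request:
jog_arm:
  series:
    - [[1,0,0,0,-0.18],[1,0,0,0,-0.18],[1,0,0,0,0]]

```text
time_s: 4.28
tcp_pos: [0.5377, 0.2405, 0.4443]
orientation: [-0.891, -3.012, 0.0]
wrist_force: [0.9, -0.3, 0.0]
width: 0.0854
grip_force: 0.0
```

```bash
python3 - <<'E'
from h import *
o=telemetry.get_obs();print(o["tcp_pos"],o["q"].round(2));print(R.from_rotvec(o["orientation"]).as_matrix().round(3))
G=[.5367,.2425,.194]
print(proj("wrist",G))
u=np.array([np.cos(np.radians(57)),np.sin(np.radians(57)),0]);v=np.array([u[1],-u[0],0])
pts=[np.array(G)+a*.013*u+b*.015*v for a,b in((1,1),(1,-1),(-1,-1),(-1,1))]
im=cv2.cvtColor(eyes.camera("wrist"),cv2.COLOR_RGB2BGR);cv2.imwrite("pics/w0.png",im)
P=np.array([proj("wrist",p) for p in pts]);print(P.round(1))
big=cv2.resize(im,None,fx=1.5,fy=1.5,interpolation=cv2.INTER_CUBIC)
for p in P: cv2.circle(big,tuple(int(x) for x in np.round(p*1.5)),2,(0,255,0),-1)
cv2.imwrite("pics/w0b.png",big)
E
```

```text
[0.53768308 0.24054749 0.44426832] [ 0.05  0.51 -0.83  1.84  0.44  0.99  0.03]
[[-0.839  0.544 -0.001]
 [ 0.544  0.839  0.   ]
 [ 0.001 -0.    -1.   ]]
[261.05655119 201.7836766 ]
[[276.  218.3]
 [276.5 184.6]
 [245.4 184.6]
 [246.  218.3]]
```

View pics/w0b.png

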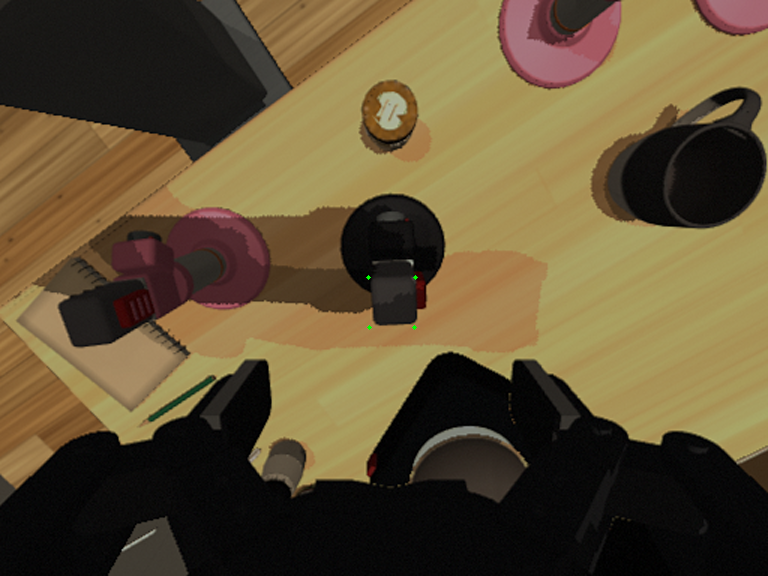

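The wrist view shows the dark-footed mast, grip top at about (394,298) in the enlarged picture, close to the predicted outline. The red button is on its right. The pink masts are well clear. I'll descend to a middle height and check from there.

Request:
jog_arm:
  series:
    - [[1,0,0.1,1.5,0],[1,0,0,1.5,0],[1,0,0,1.5,0],[1,0,0,1.0,0],[1,0,0,0,0]]

```text
time_s: 4.95
tcp_pos: [0.5379, 0.2417, 0.3886]
orientation: [-0.888, -3.012, 0.002]
wrist_force: [-0.2, 0.0, -0.2]
width: 0.0854
grip_force: 0.0
```

```bash
python3 - <<'E'
from h import *
o=telemetry.get_obs();print(o["tcp_pos"])
T=R.from_rotvec(o["orientation"]).as_matrix()
G=np.array([.5367,.2425,.194]);u=T[:,1];v=T[:,0]
im=cv2.cvtColor(eyes.camera("wrist"),cv2.COLOR_RGB2BGR)
P=np.array([proj("wrist",G+a*.013*u+b*.015*v) for a,b in((1,1),(1,-1),(-1,-1),(-1,1))]);print(P.round(1))
g=proj("wrist",G);o0=np.round(g-50).astype(int);print(o0)
big=cv2.resize(im[o0[1]:o0[1]+100,o0[0]:o0[0]+100],None,fx=6,fy=6,interpolation=cv2.INTER_CUBIC)
big=cv2.convertScaleAbs(big,alpha=1.8,beta=20)
for p in P: cv2.circle(big,tuple(int(x) for x in np.round((p-o0+.5)*6)),3,(0,255,0),-1)
cv2.imwrite("pics/w1.png",big)
E
```

```text
[0.53791732 0.24174181 0.38862114]
[[279.6 205.4]
 [278.7 248. ]
 [239.9 248. ]
 [239.  205.4]]
[209 177]
```

View pics/w1.png

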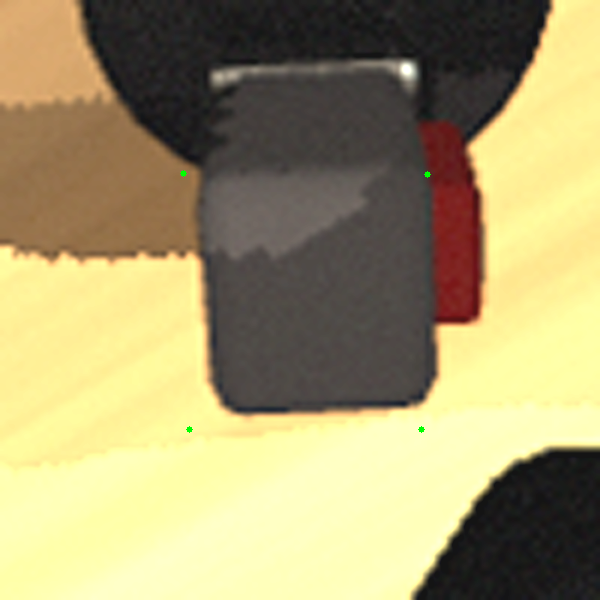

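The crop shows the grip's top centred at about (320,290), which is 1.6 mm towards the button and 1.4 mm towards the lens from my estimate. I'll correct for that and descend.

Request:
jog_arm:
  series:
    - [[1,0.3,0.2,1.4,0],[1,0,0,1.6,0],[1,0,0,1.8,0],[1,0,0,1.5,0],[1,0,0,0,0]]

```text
time_s: 5.62
tcp_pos: [0.5364, 0.2449, 0.3251]
orientation: [-0.888, -3.011, 0.003]
wrist_force: [0.2, 0.5, 0.7]
width: 0.0851
grip_force: 0.0
```

Request:
jog_arm:
  series:
    - [[0.5,0,0,0,0],[0.5,0,0,0,0],[0.5,0,0,0,0],[0.5,0,0,0,0],[0.5,0,0,0,0]]
  newtons: 50

```text
time_s: 6.25
tcp_pos: [0.5366, 0.2451, 0.3268]
orientation: [0.889, 3.013, 0.0]
wrist_force: [-0.2, 0.1, 0.0]
width: 0.0426
grip_force: 0.0
```

```bash
python3 - <<'E'
from h import *
im=cv2.cvtColor(eyes.camera("wrist"),cv2.COLOR_RGB2BGR)
cv2.imwrite("pics/w2.png",cv2.convertScaleAbs(im[170:384,130:390],alpha=1.8,beta=20).repeat(2,0).repeat(2,1))
E
```

```text
(no output)
```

View pics/w2.png

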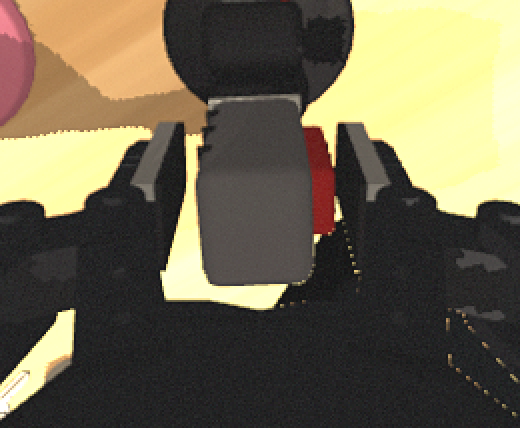

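The pads straddle the grip (left pad about x=180, grip 198–312, button to 335, right pad about 340) and line up with it. Closing now.

Request:
jog_arm:
  series:
    - [[0.2,0,0,0,0],[0.2,0,0,0,0],[0.2,0,0,0,0],[0.2,0,0,0,0],[0.2,0,0,0,0]]

```text
time_s: 6.92
tcp_pos: [0.5365, 0.2449, 0.3271]
orientation: [0.887, 3.013, -0.001]
wrist_force: [-1.7, -2.4, 6.6]
width: 0.0262
grip_force: 48.1
```

The width is 26.2 mm, so the button is pressed flush. Pulling up gently.

Request:
jog_arm:
  series:
    - [[0.2,0,0,-0.3,0],[0.2,0,0,-0.4,0],[0.2,0,0,-0.5,0],[0.2,0,0,-0.5,0],[0.2,0,0,-0.5,0]]

```text
time_s: 7.55
tcp_pos: [0.5365, 0.2449, 0.3489]
orientation: [-0.889, -3.013, 0.001]
wrist_force: [0.4, -2.6, -6.0]
width: 0.0257
grip_force: 49.4
```

Request:
jog_arm:
  series:
    - [[0.2,0,0,-0.5,0],[0.2,0,0,-0.5,0],[0.2,0,0,-0.5,0],[0.2,0,0,-0.5,0],[0.2,0,0,-0.5,0]]

```text
time_s: 8.18
tcp_pos: [0.5365, 0.245, 0.3739]
orientation: [-0.889, -3.013, 0.001]
wrist_force: [0.5, -2.6, -5.8]
width: 0.0255
grip_force: 49.4
```

Request:
jog_arm:
  series:
    - [[0.2,0,0,-0.4,0],[0.2,0,0,-0.4,0],[0.2,0,0,-0.4,0],[0.2,0,0,-0.4,0],[0.2,0,0,-0.4,0]]

```text
time_s: 8.8
tcp_pos: [0.5366, 0.245, 0.3935]
orientation: [-0.889, -3.013, 0.0]
wrist_force: [-0.2, -2.2, -10.0]
width: 0.0256
grip_force: 49.2
```

Request:
jog_arm:
  series:
    - [[0.2,0,0,-0.3,0],[0.2,0,0,-0.3,0],[0.2,0,0,-0.3,0],[0.2,0,0,-0.3,0]]

```text
time_s: 9.3
tcp_pos: [0.5366, 0.245, 0.4058]
orientation: [-0.889, -3.013, 0.0]
wrist_force: [-0.6, -2.1, -11.6]
width: 0.0258
grip_force: 49.2
```

The first stop is passed: the force stepped from 6 to about 10–11 N. I'll go on in small steps.

Request:
jog_arm:
  series:
    - [[0.2,0,0,-0.2,0],[0.2,0,0,-0.2,0],[0.2,0,0,-0.2,0],[0.2,0,0,-0.2,0]]

```text
time_s: 9.8
tcp_pos: [0.5366, 0.2451, 0.4137]
orientation: [-0.889, -3.013, 0.0]
wrist_force: [-0.9, -2.7, -10.9]
width: 0.0257
grip_force: 49.2
```

Request:
jog_arm:
  series:
    - [[0.2,0,0,-0.1,0],[0.2,0,0,-0.1,0]]

```text
time_s: 10.05
tcp_pos: [0.5366, 0.2451, 0.4157]
orientation: [-0.889, -3.013, 0.0]
wrist_force: [-0.7, -2.8, -11.2]
width: 0.0256
grip_force: 49.3
```

Request:
jog_arm:
  series:
    - [[0.2,0,0,-0.1,0],[0.2,0,0,-0.1,0]]

```text
time_s: 10.3
tcp_pos: [0.5366, 0.2451, 0.4177]
orientation: [-0.889, -3.013, 0.0]
wrist_force: [-1.4, -3.3, -10.5]
width: 0.0257
grip_force: 49.3
```

Request:
jog_arm:
  series:
    - [[0.2,0,0,-0.1,0],[0.2,0,0,-0.1,0]]

```text
time_s: 10.55
tcp_pos: [0.5366, 0.245, 0.4197]
orientation: [-0.889, -3.013, 0.0]
wrist_force: [-0.9, -3.9, -10.1]
width: 0.0261
grip_force: 49.3
```

Lowering the grip to 30 N, so the pads would slip before the collar sees 60 N.

Request:
jog_arm:
  series:
    - [[0.2,0,0,-0.1,0],[0.2,0,0,-0.1,0]]
  newtons: 32

```text
time_s: 10.8
tcp_pos: [0.5366, 0.2451, 0.4217]
orientation: [-0.889, -3.013, 0.0]
wrist_force: [-1.4, -3.6, -10.7]
width: 0.0262
grip_force: 49.3
```

Request:
jog_arm:
  series:
    - [[0.2,0,0,-0.1,0]]

```text
time_s: 10.92
tcp_pos: [0.5366, 0.2451, 0.4227]
orientation: [-0.889, -3.013, 0.0]
wrist_force: [-2.0, -3.4, -10.3]
width: 0.0259
grip_force: 49.3
```

Request:
jog_arm:
  series:
    - [[0.2,0,0,-0.1,0],[0.2,0,0,-0.1,0]]

```text
time_s: 11.18
tcp_pos: [0.5366, 0.2451, 0.4247]
orientation: [-0.889, -3.013, 0.0]
wrist_force: [-1.1, -3.3, -10.0]
width: 0.0257
grip_force: 49.3
```

Request:
jog_arm:
  series:
    - [[0.2,0,0,-0.1,0],[0.2,0,0,-0.1,0]]

```text
time_s: 11.42
tcp_pos: [0.5366, 0.2451, 0.4267]
orientation: [-0.889, -3.013, 0.0]
wrist_force: [-0.4, -2.7, -10.7]
width: 0.0259
grip_force: 49.3
```

Request:
jog_arm:
  series:
    - [[0.2,0,0,-0.1,0],[0.2,0,0,-0.1,0]]

```text
time_s: 11.68
tcp_pos: [0.5366, 0.2451, 0.4287]
orientation: [-0.889, -3.013, 0.0]
wrist_force: [-1.5, -3.7, -10.5]
width: 0.0257
grip_force: 49.3
```

Request:
jog_arm:
  series:
    - [[0.2,0,0,-0.1,0],[0.2,0,0,-0.1,0]]

```text
time_s: 11.92
tcp_pos: [0.5366, 0.2451, 0.4307]
orientation: [-0.889, -3.013, 0.0]
wrist_force: [-1.2, -4.2, -9.9]
width: 0.0258
grip_force: 49.3
```

Request:
jog_arm:
  series:
    - [[0.2,0,0,-0.1,0],[0.2,0,0,-0.1,0]]

```text
time_s: 12.18
tcp_pos: [0.5366, 0.2451, 0.4327]
orientation: [-0.889, -3.013, 0.0]
wrist_force: [-0.1, -3.6, -10.4]
width: 0.0258
grip_force: 49.3
```

Request:
jog_arm:
  series:
    - [[0.2,0,0,-0.1,0],[0.2,0,0,-0.1,0]]

```text
time_s: 12.42
tcp_pos: [0.5365, 0.2449, 0.4339]
orientation: [-0.889, -3.013, 0.001]
wrist_force: [0.6, -1.7, -23.8]
width: 0.0259
grip_force: 47.9
```

The pull jumped from 10.4 to 23.8 N after a lift of about 107 mm, so this is the second stop (sleeve about 47 mm). Holding here.

Request:
jog_arm:
  series:
    - [[0.2,0,0,0,0],[0.2,0,0,0,0],[0.2,0,0,0,0],[0.2,0,0,0,0]]

```text
time_s: 12.92
tcp_pos: [0.5366, 0.2449, 0.434]
orientation: [-0.889, -3.012, 0.001]
wrist_force: [1.4, -1.5, -26.0]
width: 0.026
grip_force: 47.7
```

```bash
python3 - <<'E'
from h import *
im=cv2.cvtColor(eyes.camera("scene"),cv2.COLOR_RGB2BGR)
cv2.imwrite("pics/s2.png",cv2.resize(im[90:290,130:390],None,fx=2.5,fy=2.5))
E
```

```text
(no output)
```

View pics/s2.png

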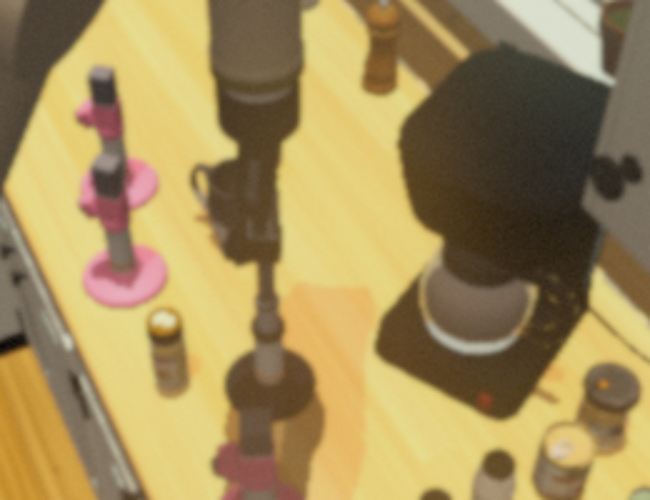

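The picture shows the mast extended with both sections out, around (265,260–380), and the gripper holding it. The jar, mug and shakers are undisturbed, and the force is steady. Handing in.

```bash
python3 -c "
from bench import robot
print(robot.close_job())"
```

```text
the job is handed in; nothing more can be done
None
```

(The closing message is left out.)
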